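# Shut up the bench before it is sprayed down

### The job

The bench is about to be sprayed with disinfectant, so shut the three things that stand open: gently, with the fingertips only, push the lids of the blue slide box and of the smaller teal box fully down, and push the top drawer of the drawer unit fully home, in any order. Grip and lift nothing: both boxes stay standing where they are, not shoved along the worktop, and everything else is left untouched in its place.

Things in the scene. Friction and masses are not known exactly. Their poses are not given: they have to be found in the camera images.
- slide_box: larger, darker blue hinged box for microscope slides, 97 mm deep (x) x 150 mm wide (y), 40 mm high when shut; loaded, about 1 kg; it stands loose on the worktop. Origin: centre of its underside; own -x is its front (the side that opens), +x its hinged back, z up.
- slide_box_lid (a joint): angle of its lid, rad: 0 = shut flush, 1.57 = upright, 1.66 = as far as it opens. The hinge is stiff: the lid stays wherever it is left and does not fall shut; swinging it takes about 1 N at its free edge.
- slide_hinge (a point): middle of the lid's hinge line, which runs along the box's own y, 46 mm behind the box's origin and 25 mm above the worktop (fixed in the box).
- slide_lid_edge (a point): middle of the lid's free edge, on its outer (upper) face; moves with the lid. Shut, it is 45 mm in front of the box's origin and 40 mm above the worktop. In its own frame z is the outward normal of the lid's outer (top) face, and x points in the lid's plane from the free edge to the hinge side. The outer face is a plane 15 mm from the hinge line.
- tip_box: smaller, teal hinged box, 69 mm deep (x) x 85 mm wide (y), 50 mm high when shut; loaded, about 0.8 kg; it stands loose on the worktop. Origin: centre of its underside; own -x is its front (the side that opens), +x its hinged back, z up.
- tip_box_lid (a joint): angle of its lid, rad: 0 = shut flush, 1.57 = upright, 1.66 = as far as it opens. The hinge is stiff: the lid stays wherever it is left and does not fall shut; swinging it takes about 1 N at its free edge.
- tip_hinge (a point): middle of the lid's hinge line, which runs along the box's own y, 32 mm behind the box's origin and 31 mm above the worktop (fixed in the box).
- tip_lid_edge (a point): middle of the lid's free edge, on its outer (upper) face; moves with the lid. Shut, it is 31 mm in front of the box's origin and 50 mm above the worktop. In its own frame z is the outward normal of the lid's outer (top) face, and x points in the lid's plane from the free edge to the hinge side. The outer face is a plane 19 mm from the hinge line.
- drawer_unit_drawer2 (a joint): how far the top drawer of the three-drawer unit stands open, m: 0 = fully home, at most 0.16. It slides stiffly (about 1 N) and stays where it is left; it slides home along the +x axis of drawer_handle.
- drawer_handle (a point): front middle of the top drawer's handle; moves with the drawer. The handle is a horizontal bar 76 mm long (along the point's y), 7 mm high, standing 17 mm in front of the drawer's front panel, 190 mm above the worktop; the panel reaches from 150 to 212 mm height, 288 mm wide. x of the point's frame points into the unit.
- pen_pot: pale grey pot full of pens, 86 x 96 x 153 mm; not to be touched (origin: centre of its underside).
- marker_pen: blue and white marker pen lying on the worktop, 135 mm long; not to be touched (origin: centre of its underside).
- specimen_cup: specimen cup with a yellow screw lid, 59 mm across, 75 mm high; not to be touched (origin: centre of its underside).
- tape_roll: roll of brown tape lying flat, 94 mm across, 48 mm high; not to be touched (origin: centre of its underside).
- forceps: steel forceps lying on the worktop, 135 mm long; not to be touched (origin: centre of its underside).
- dropper: brown dropper bottle, 33 mm across, 102 mm high; not to be touched (origin: centre of its underside).
- timer: white laboratory timer, 60 x 66 x 34 mm; not to be touched (origin: centre of its underside).
- drawer_unit: fixed pale blue-grey unit of three drawers, 261 mm deep (x) x 300 mm wide (y), 222 mm high; origin under its middle, own -x is its front. The two lower drawers are shut and do not move. A wipes box stands on top, more than 60 mm behind its front.
- microscope: fixed white microscope at the back of the worktop, an obstacle, not part of the work: about 250 mm long, 220 mm wide, 435 mm high; the eyepieces lean towards the robot, to 135 mm in front of its origin at 360 to 435 mm height. Origin: under its middle.
There are look-alikes about, which are no part of the job. Leave any green look-alike of the tip_box alone.

How it is judged:
At the end, for the whole second after the job is handed in: Both lids are shut (within 0.06 rad), the top drawer is home (within 6 mm), both boxes stand upright and at rest within 20 mm of where they stood, and every other thing is within 20 mm of where it was (value of joint each of slide_box_lid, tip_box_lid below 0.06 rad and value of joint drawer_unit_drawer2 below 0.006 m and distance of each of slide_box, tip_box, pen_pot, marker_pen, specimen_cup, tape_roll, forceps, dropper, timer from where it was at the start of the episode below 0.02 m and angle between each of slide_box, tip_box's own z axis and vertical below 0.05 rad and linear speed of each of slide_box, tip_box below 0.02 m/s); the robot touches nothing.
It fails at once if a box is shoved more than 20 mm along the worktop (distance of any of slide_box, tip_box from where it was at the start of the episode above 0.02 m).
It fails at once if a box is lifted more than 10 mm or tipped (height (world z) of any of slide_box, tip_box above 0.01 m or angle between any of slide_box, tip_box's own z axis and vertical above 0.2 rad).
It fails at once if another thing on the worktop is moved more than 20 mm (distance of any of pen_pot, marker_pen, specimen_cup, tape_roll, forceps, dropper, timer from where it was at the start of the episode above 0.02 m).
It fails at once if a lid or the drawer is pushed roughly, with more than 80 N (contact force between the fingers and slide_box above 80 N or contact force between the fingers and tip_box above 80 N or contact force between the fingers and drawer_unit above 80 N).
It also fails if it takes over 58 s, if anything falls off the work surface, if the arm or the gripper's body presses on something with over 40 N, if the wrist force passes 120 N, or if a joint passes its speed limit or range.

### The arm

A 6-joint arm with a two-finger parallel gripper is mounted at the origin on a cart in front of the work surface, level with it; the furniture and walls round the work are solid. World frame = base frame: x ahead of the robot, y to its left, z up, the work surface at z = 0. Lengths are in m, angles in rad, forces in N, time in s.
With the tool pointing down it reaches from about 0.25 to 0.775 m from the base axis. Payload 8.9 kg.
Tool frame: the origin (TCP) lies at the very end of the fingers, on their centre line; the grasp point (between the pads) lies 19 mm behind it (ctrl.grasp_offset is the distance from the TCP to the grasp point, in m); z points along the fingers, y is the line along which they close (so a half turn about z gives the same grasp; the last joint's range is limited). The gripper opens to 85 mm and grips with 20 to 120 N. Pads are 22 mm wide; open, the fingers measure 114 mm over their backs; the gripper's body (76 mm by 85 mm) begins 54 mm behind the grasp point. The pads swing forward as they close: fully open they stand 13 mm farther back than shut.
Start: joints at [-1.449, 0.291, -0.153, 1.127, 0, 1.431], TCP at [0.135, -0.507, 0.231] pointing down, gripper open.
Joint ranges: [-2.52, 2.52], [-0.91, 1.74], [-1.3, 1.37], [-1.96, 2.02], [-1.52, 1.47], [-3.14, 3.14]. Speed limits (rad/s): [2.22, 2.22, 2.79, 3.14, 3.14, 3.14].

### API

Orientations are given as a unit quaternion [w, x, y, z].
In Python, from rig import ctrl, cams gives the robot as it stands.
- The arm moves only by the shell command python3 -m crank 'ROWS' [FORCE]. ROWS is JSON, a list of rows, each an object with "offset": the shift along the tool's x, y, z in cm, a list of three; "turn": the turn, a rotation vector about the tool's x, y, z in degrees, a list of three; "jaw": the opening, from 0 (shut) to 1 (fully open). A call has 1 to 5 rows; each row is the pose to reach, as a shift and turn from the pose commanded when the call began, along the tool's axes at that moment; what a row does not reach only later rows make up. A row lasts 1/12 s, in which the tool goes at most 41.7 mm and 7.16 degrees, less where a joint would pass 70% of its speed; a pose out of reach is approached as far as the arm can. A call with a gripper value outside its range is refused whole. The fingers move at their own pace and stop on an object; FORCE is the grip in N (left out, the last holds). Time passes only in rows, so rows that repeat a pose let the fingers close. It gives the time, the measured TCP pose, the force, the opening and the grip force at its end, in the units of the state.
- ctrl.observe(): the state, without advancing time (a new reading comes with each control period).
- cams.get_image(name): name is "scene" or "side" or "wrist"; returns a dict with "color" (420x560x3 uint8, red, green, blue), "depth" (420x560 float32, m along the optical axis (not along the pixel's ray), 0 where there is no reading), "fov_y" (degrees; the focal length in pixels is half the picture's height over the tangent of half this angle, whatever the lens; pixels are square), "cx", "cy" (the principal point, pixels), "world_from_camera" (4x4, takes a point from camera to world coordinates); the wrist camera has in their place "tool_from_camera" (4x4, takes a point from camera to tool coordinates, whose origin is the TCP and whose axes are the flange's). Camera axes: x right, y down, z forward; pixel columns grow to the right and rows downward; lengths in m; the calibration is good to about 2 mm. A picture is of the moment at which its call begins: read the wrist's pose just before it.
- ctrl.close_job(): hands the job in; it is judged then, once.
The state is a dict: "time": time; "q": joint angles; "dq": joint speeds; "tau": joint torques, N m; "eef_pos": TCP position; "ee_rot": TCP orientation; "wrist_force": force on the tool from outside, world axes, zero at the start; "wrist_torque": the same for the moment, N m; "width": opening from 0.0 (shut) to 1.0 (fully open); "finger_force": force on a finger pad.
Only numpy, scipy, OpenCV 4.12 (cv2) and the standard library are available. Lean on these libraries where they do the work, as an engineer would, in place of code of your own. Each camera call takes 0.05 s, during which the arm holds its last target. There are 200 camera calls.

## Working session

There is one attempt and no reset: what is moved stays moved. The work goes in short steps, Python scripts to look and compute and a shell command to move; the robot and the scene stay as the last step left them, time stands still between calls to the robot, and variables do not carry over. Pictures are saved under pics/ and viewed, at most 10 in all, crops included, and the job is handed in when it is done.

```bash
ls; mkdir -p pics; cat > h.py <<'E'
from rig import ctrl, cams
import numpy as np, cv2
def grab(n):
    s=ctrl.observe(); d=cams.get_image(n); cv2.imwrite(f'/tmp/{n}.png',d['color'][...,::-1])
    np.savez(f'/tmp/{n}.npz',**d,pos=s['eef_pos'],rot=s['ee_rot']); return d
def pts(d):
    h,w=d['depth'].shape; f=h/2/np.tan(np.radians(d['fov_y'])/2)
    u,v=np.meshgrid(np.arange(w),np.arange(h)); z=d['depth']
    P=np.stack([(u-d['cx'])/f*z,(v-d['cy'])/f*z,z,np.ones_like(z)],-1)
    return (P@np.array(d['world_from_camera']).T)[...,:3]
E
python3 - <<'E'
from h import *
a=grab('scene');b=grab('side')
for n,d in(('scene',a),('side',b)):
    cv2.imwrite(f'pics/{n}1.png',d['color'][...,::-1]); print(n,np.round(d['world_from_camera'],3).tolist(),d['fov_y'])
print(ctrl.observe())
E
```

```text
pics
scene [[-0.543, -0.453, 0.707, -0.684], [-0.84, 0.289, -0.459, 0.951], [0.004, -0.843, -0.537, 1.089], [0.0, 0.0, 0.0, 1.0]] 46.30339337561148
side [[-0.899, -0.322, 0.296, 0.189], [-0.438, 0.673, -0.596, 0.93], [-0.007, -0.666, -0.746, 1.13], [0.0, 0.0, 0.0, 1.0]] 49.834656402832756
{'time': 0.1, 'q': array([-1.44931074e+00,  2.91265987e-01, -1.54044065e-01,  1.12668529e+00,
        8.18102878e-06,  1.43151332e+00]), 'dq': array([-1.22749013e-03,  7.47314394e-04,  2.78800375e-03, -3.50854867e-04,
       -3.62177129e-06, -7.62738693e-04]), 'tau': array([ 2.07870500e-03, -5.37978959e+01,  3.31917787e+01,  9.37866513e-03,
       -2.86306113e-04,  7.57743351e-06]), 'eef_pos': array([ 0.13532486, -0.50685995,  0.23077042]), 'ee_rot': array([-5.99449122e-04,  9.91511824e-01,  1.30015163e-01,  9.42514168e-06]), 'wrist_force': array([-0.95173585, -0.36940073, -0.05294035]), 'wrist_torque': array([ 0.00676185, -0.0287755 , -0.03463073]), 'finger_force': 0.0, 'width': 1.0039626233287355}
```

View pics/scene1.png

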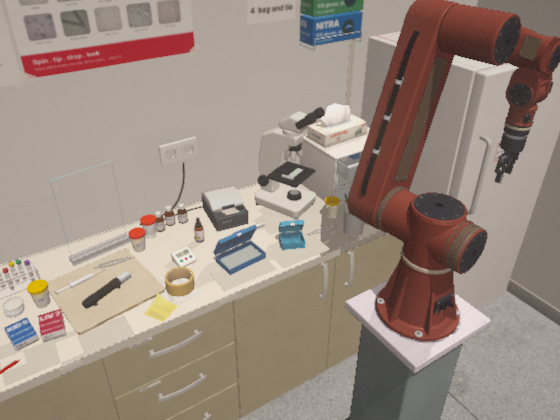

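View pics/side1.png

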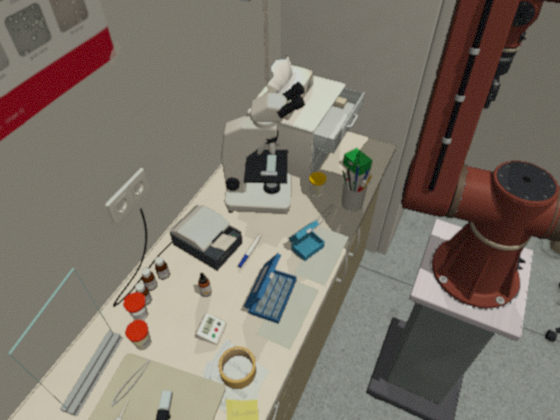

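The scene view shows the open blue box at (240,252), the teal box at (291,235), and the drawer unit behind the arm at (345,155). The side view shows blue at (270,290), teal at (306,240) and the open drawer with its handle at (352,118). The candidates are blue (270,290), teal (306,240) and a black box (207,235). The first two fit by colour and size, and I see no green box. I'll confirm with one enlarged crop.

```bash
python3 - <<'E'
from h import *
a=cv2.imread('/tmp/side.png'); c=cv2.resize(a[70:330,230:400],None,fx=2.3,fy=2.3,interpolation=cv2.INTER_CUBIC)
b=cv2.imread('/tmp/scene.png'); e=cv2.resize(b[120:290,200:380],None,fx=2.2,fy=2.2,interpolation=cv2.INTER_CUBIC)
o=np.zeros((598,800,3),np.uint8); o[:c.shape[0],:391]=c[:598,:391]; o[:e.shape[0],400:400+e.shape[1]]=e[:,:400]
cv2.imwrite('pics/crop1.png',o)
for n in('scene','side'):
    d=dict(np.load(f'/tmp/{n}.npz')); P=pts(d); hsv=cv2.cvtColor(d['color'],cv2.COLOR_RGB2HSV)
    for nm,lo,hi in(('blue',(103,110,40),(118,255,200)),('teal',(90,110,40),(102,255,220))):
        m=cv2.inRange(hsv,lo,hi)
        k,l,st,ce=cv2.connectedComponentsWithStats(m)
        for i in range(1,k):
            if st[i,4]>120:
                q=P[l==i]; q=q[(q[:,2]>0)&(q[:,2]<.3)]
                if len(q)>50: print(n,nm,st[i,4],ce[i].round(),np.percentile(q,[2,50,98],axis=0).round(3).tolist())
E
```

```text
scene blue 237 [ 22. 333.] [[0.491, 1.001, 0.019], [0.519, 1.03, 0.024], [0.551, 1.06, 0.028]]
scene teal 187 [293. 242.] [[0.432, 0.099, 0.001], [0.458, 0.139, 0.013], [0.512, 0.181, 0.032]]
side blue 148 [259. 288.] [[0.502, 0.287, 0.041], [0.518, 0.389, 0.099], [0.546, 0.415, 0.114]]
side teal 667 [306. 242.] [[0.443, 0.092, 0.001], [0.487, 0.14, 0.018], [0.52, 0.185, 0.095]]
side teal 134 [259. 291.] [[0.5, 0.352, 0.005], [0.51, 0.391, 0.107], [0.542, 0.414, 0.115]]
```

View pics/crop1.png

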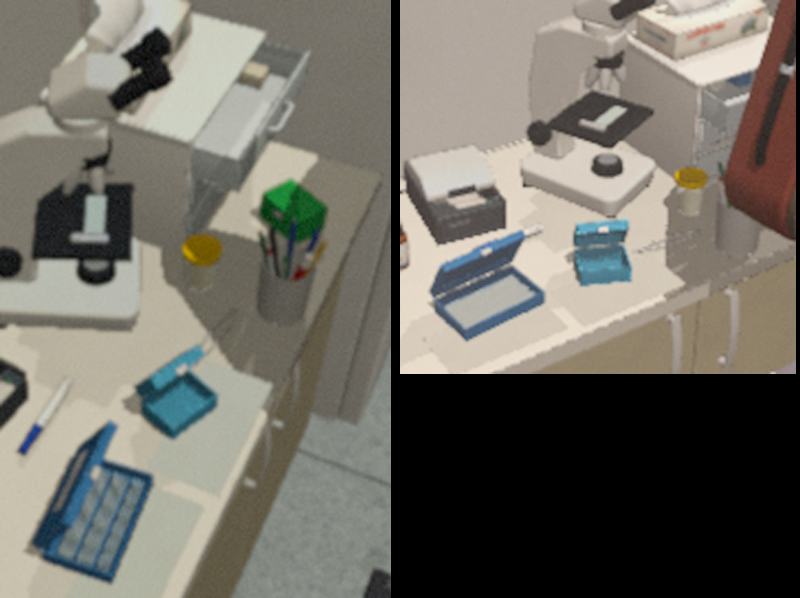

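The crop confirms them: the blue slide box with sample-slot inserts, lid up at the back; the teal box, lid up; the top drawer standing open, with the pen pot in front (a green item stands on or behind it). No confusion between the boxes. Next I'll measure.

```bash
cat > m.py <<'E'
from h import *
S={n:dict(np.load(f'/tmp/{n}.npz')) for n in('scene','side')}
def cloud(box,hue=None):
    out=[]
    for n,d in S.items():
        P=pts(d); hsv=cv2.cvtColor(d['color'],cv2.COLOR_RGB2HSV)
        m=(d['depth']>0)
        for k in range(3): m&=(P[...,k]>box[k][0])&(P[...,k]<box[k][1])
        if hue: m&=(hsv[...,0]>=hue[0])&(hsv[...,0]<=hue[1])&(hsv[...,1]>90)
        out.append(P[m])
    return out
def plane(q):
    for _ in range(4):
        c=q.mean(0); u,s,v=np.linalg.svd(q-c); r=(q-c)@v[2]; q=q[abs(r)<max(.002,1.5*r.std())]
    return c,v[2],len(q)
E
python3 - <<'E'
from m import *
for nm,b,hue,zr in(('blue',((.38,.62),(.22,.46),(-.01,.2)),(100,122),(.015,.034)),('teal',((.38,.56),(.05,.22),(-.01,.2)),(88,103),(.018,.042))):
    A,B=cloud(b,hue)
    for n,q in(('scene',A),('side',B)):
        low=q[(q[:,2]>zr[0])&(q[:,2]<zr[1])]; hi=q[q[:,2]>zr[1]+.015]
        r=cv2.minAreaRect((low[:,:2]*1000).astype(np.float32)) if len(low)>5 else None
        print(nm,n,len(low),r, 'zmax',q[:,2].max().round(3))
        if len(hi)>20:
            c,v,k=plane(hi); v=v*np.sign(v[0]); print('  lid',len(hi),k,c.round(3),v.round(3),'hi pts',np.percentile(hi,[1,99],axis=0).round(3).tolist())
            print('  top',hi[hi[:,2]>np.percentile(hi[:,2],90)].mean(0).round(3))
q=np.vstack(cloud(((.3,1.1),(-.5,.15),(.14,.235))))
print('drawerregion',len(q),np.percentile(q,[1,50,99],axis=0).round(3).tolist())
d=S['side'];P=pts(d)
for uv in((352,118),(356,116),(349,124),(358,110),(345,128),(330,135),(362,97),(345,105)):print(uv,P[uv[1],uv[0]].round(3),d['color'][uv[1],uv[0]])
E
```

```text
blue scene 56 ((455.0842590332031, 349.67626953125), (155.63156127929688, 65.48074340820312), 70.41658782958984) zmax 0.113
  lid 121 65 [0.507 0.339 0.103] [0.763 0.071 0.643] hi pts [[0.492, 0.268, 0.075], [0.536, 0.412, 0.112]]
  top [0.504 0.342 0.112]
blue side 168 ((500.0175476074219, 338.50445556640625), (92.02255249023438, 151.33465576171875), 4.426499366760254) zmax 0.117
  lid 435 265 [0.521 0.356 0.096] [0.844 0.083 0.531] hi pts [[0.499, 0.272, 0.051], [0.55, 0.416, 0.115]]
  top [0.511 0.35  0.114]
teal scene 151 ((478.8236083984375, 137.38783264160156), (83.988525390625, 85.078857421875), 68.80284881591797) zmax 0.096
  lid 77 46 [0.485 0.137 0.086] [ 0.677 -0.303  0.671] hi pts [[0.464, 0.094, 0.058], [0.511, 0.174, 0.096]]
  top [0.483 0.139 0.094]
teal side 192 ((482.1916198730469, 137.619873046875), (86.33673858642578, 73.1304931640625), 65.43414306640625) zmax 0.098
  lid 146 82 [0.494 0.143 0.087] [ 0.782 -0.309  0.541] hi pts [[0.469, 0.099, 0.059], [0.523, 0.175, 0.098]]
  top [0.494 0.146 0.096]
drawerregion 12386 [[0.514, -0.453, 0.142], [0.68, -0.139, 0.183], [0.924, 0.137, 0.233]]
(352, 118) [ 0.515 -0.307  0.182] [111 114 106]
(356, 116) [ 0.503 -0.308  0.194] [171 173 164]
(349, 124) [ 0.517 -0.284  0.172] [130 133 126]
(358, 110) [ 0.517 -0.378  0.168] [114 114 111]
(345, 128) [ 0.516 -0.237  0.189] [111 111 108]
(330, 135) [ 0.56  -0.221  0.156] [192 193 184]
(362, 97) [ 0.515 -0.401  0.208] [142 143 138]
(345, 105) [ 0.572 -0.4    0.158] [163 160 150]
```

```bash
python3 - <<'E'
from m import *
A,B=cloud(((.48,.60),(-.5,-.1),(.155,.207)))
for n,q in(('scene',A),('side',B)):
    if len(q)<50: print(n,len(q));continue
    p=q[(q[:,0]>.508)&(q[:,0]<.53)]; hd=q[q[:,0]<.506]
    c,v,k=plane(p); print(n,'panel',k,c.round(3),v.round(3),np.percentile(p,[1,99],axis=0).round(3).tolist())
    if len(hd): print('handle',len(hd),hd.mean(0).round(3),np.percentile(hd,[1,99],axis=0).round(3).tolist())
def show(nm,b,hue=None):
    for q in cloud(b,hue):
        if len(q)>10: print(nm,len(q),np.percentile(q,[1,50,99],axis=0).round(3).tolist())
show('eyepieces',((.3,.9),(-.15,.4),(.3,.5)))
show('unit top',((.4,1.),(-.5,-.1),(.214,.232)))
show('drawer-side low',((.4,1.),(-.5,-.1),(.05,.14)))
E
```

```text
scene panel 63 [ 0.514 -0.156  0.183] [-1.     0.014 -0.012] [[0.51, -0.181, 0.157], [0.529, -0.142, 0.205]]
side panel 264 [ 0.516 -0.269  0.183] [ 1.    -0.002  0.003] [[0.511, -0.428, 0.156], [0.53, -0.141, 0.207]]
handle 26 [ 0.502 -0.282  0.193] [[0.499, -0.315, 0.189], [0.506, -0.248, 0.196]]
eyepieces 1014 [[0.571, -0.075, 0.301], [0.654, 0.017, 0.37], [0.773, 0.063, 0.433]]
eyepieces 2151 [[0.576, -0.068, 0.301], [0.667, 0.019, 0.382], [0.789, 0.065, 0.433]]
unit top 849 [[0.584, -0.46, 0.214], [0.661, -0.214, 0.222], [0.917, -0.134, 0.231]]
unit top 1972 [[0.518, -0.456, 0.215], [0.648, -0.273, 0.223], [0.923, -0.128, 0.231]]
drawer-side low 910 [[0.522, -0.221, 0.051], [0.64, -0.139, 0.091], [0.923, -0.104, 0.138]]
drawer-side low 1484 [[0.413, -0.461, 0.05], [0.616, -0.139, 0.097], [0.923, -0.102, 0.139]]
```

```bash
python3 - <<'E'
from m import *
d=S['side'];P=pts(d)
for nm,(u0,u1,v0,v1) in dict(green=(343,371,150,175),pens=(340,372,170,190),pot=(342,366,188,212)).items():
    q=P[v0:v1,u0:u1].reshape(-1,3); q=q[q[:,2]>.03]; print(nm,len(q),np.percentile(q,[2,50,98],axis=0).round(3).tolist())
q=np.vstack(cloud(((.25,.5),(-.5,0),(.03,.3)))); print('in front',np.percentile(q,[1,50,99],axis=0).round(3).tolist())
for z0 in(.03,.08,.13,.16,.2):
    s=q[(q[:,2]>z0)&(q[:,2]<z0+.04)]; 
    if len(s): print(z0,len(s),np.percentile(s,[1,99],axis=0).round(3).tolist())
E
```

```text
green 442 [[0.391, -0.307, 0.031], [0.457, -0.263, 0.051], [0.511, -0.079, 0.149]]
pens 419 [[0.378, -0.139, 0.046], [0.423, -0.107, 0.103], [0.458, -0.056, 0.15]]
pot 377 [[0.382, -0.124, 0.032], [0.41, -0.068, 0.067], [0.45, -0.058, 0.104]]
in front [[0.377, -0.311, 0.031], [0.424, -0.087, 0.066], [0.497, -0.058, 0.149]]
0.03 764 [[0.377, -0.314, 0.031], [0.498, -0.06, 0.069]]
0.08 387 [[0.381, -0.138, 0.08], [0.456, -0.058, 0.119]]
0.13 104 [[0.375, -0.136, 0.13], [0.463, -0.056, 0.156]]
0.16 4 [[0.499, -0.294, 0.191], [0.5, -0.268, 0.196]]
```

The green look-alike lies below 80 mm height, under the drawer handle at about (0.457,-0.263). A fingertip at z≈0.18 clears it. Drawer first.

```bash
python3 -m crank '[{"offset":[0,0,0],"turn":[0,0,7],"jaw":0},{"offset":[0,0,0],"turn":[0,0,14.9],"jaw":0},{"offset":[0,0,0],"turn":[0,0,14.9],"jaw":0}]' 20; python3 -m crank '[{"offset":[4,-3,0],"turn":[0,0,0],"jaw":0},{"offset":[7,-6,0],"turn":[0,0,0],"jaw":0},{"offset":[10,-9,0],"turn":[0,0,0],"jaw":0},{"offset":[13,-12,0],"turn":[0,0,0],"jaw":0},{"offset":[16,-14,0],"turn":[0,0,0],"jaw":0}]'; python3 -m crank '[{"offset":[3,-2,1],"turn":[0,0,0],"jaw":0},{"offset":[6,-4,2],"turn":[0,0,0],"jaw":0},{"offset":[9,-6,3],"turn":[0,0,0],"jaw":0},{"offset":[12,-8.4,4],"turn":[0,0,0],"jaw":0},{"offset":[14,-8.4,5],"turn":[0,0,0],"jaw":0}]'
```

```text
time: 0.35
eef_pos: [0.1354, -0.507, 0.231]
ee_rot: [-0.0, 1.0, -0.003, -0.0]
wrist_force: [0.1, -0.2, 0.6]
width: 0.606
finger_force: 0.0
time: 0.77
eef_pos: [0.2918, -0.3678, 0.2312]
ee_rot: [-0.0, 1.0, 0.002, -0.0]
wrist_force: [0.4, -1.7, 1.3]
width: 0.003
finger_force: 0.0
time: 1.18
eef_pos: [0.4332, -0.2818, 0.1808]
ee_rot: [-0.001, 1.0, 0.004, -0.0]
wrist_force: [0.3, -0.3, 0.1]
width: 0.003
finger_force: 0.0
```

```bash
python3 -m crank '[{"offset":[2,0,0.3],"turn":[0,0,0],"jaw":0},{"offset":[4,0,0.3],"turn":[0,0,0],"jaw":0},{"offset":[5,0,0.3],"turn":[0,0,0],"jaw":0},{"offset":[6,0,0.3],"turn":[0,0,0],"jaw":0},{"offset":[7,0,0.3],"turn":[0,0,0],"jaw":0}]'; python3 -m crank '[{"offset":[1.2,0,0],"turn":[0,0,0],"jaw":0},{"offset":[2.4,0,0],"turn":[0,0,0],"jaw":0},{"offset":[3.6,0,0],"turn":[0,0,0],"jaw":0},{"offset":[4.8,0,0],"turn":[0,0,0],"jaw":0},{"offset":[6,0,0],"turn":[0,0,0],"jaw":0}]'; python3 -m crank '[{"offset":[0.5,0,0],"turn":[0,0,0],"jaw":0},{"offset":[1,0,0],"turn":[0,0,0],"jaw":0}]'
```

```text
time: 1.6
eef_pos: [0.5013, -0.2857, 0.1781]
ee_rot: [-0.0, 1.0, 0.001, -0.001]
wrist_force: [-1.3, 0.6, -1.6]
width: -0.0
finger_force: 0.5
time: 2.02
eef_pos: [0.5588, -0.2858, 0.178]
ee_rot: [-0.0, 1.0, 0.0, -0.003]
wrist_force: [-67.0, -2.3, 27.6]
width: -0.0
finger_force: 34.7
time: 2.18
eef_pos: [0.5588, -0.2856, 0.1774]
ee_rot: [-0.0, 1.0, -0.001, -0.013]
wrist_force: [-72.1, -0.7, 36.3]
width: 0.001
finger_force: 36.5
```

Force rose to 72 N at x≈0.559. That is where the unit's front would put the handle, so I'm backing off straight away and checking.

```bash
python3 -m crank '[{"offset":[-2,0,0],"turn":[0,0,0],"jaw":0},{"offset":[-6,0,0],"turn":[0,0,0],"jaw":0},{"offset":[-10,0,-2],"turn":[0,0,0],"jaw":0},{"offset":[-14,0,-6],"turn":[0,0,0],"jaw":0},{"offset":[-16,0,-10],"turn":[0,0,0],"jaw":0}]'; python3 - <<'E'
from h import *
for n in('scene','side'): grab(n)
from m import *
A,B=cloud(((.48,.63),(-.5,-.1),(.155,.207)))
for q in(A,B):
    if len(q)>20: print(len(q),np.percentile(q,[1,10,50,90,99],axis=0).round(3).tolist())
A,B=cloud(((.48,.63),(-.44,-.15),(.02,.14)))
for q in(A,B):
    if len(q)>20: print('lower',len(q),np.percentile(q,[1,10,50,90,99],axis=0).round(3).tolist())
E
```

```text
time: 2.6
eef_pos: [0.4184, -0.2849, 0.2609]
ee_rot: [-0.001, 1.0, 0.0, -0.002]
wrist_force: [0.1, -0.5, 0.4]
width: -0.002
finger_force: 0.0
203 [[0.577, -0.428, 0.156], [0.58, -0.419, 0.16], [0.588, -0.146, 0.181], [0.62, -0.136, 0.201], [0.629, -0.131, 0.205]]
529 [[0.57, -0.428, 0.155], [0.584, -0.39, 0.16], [0.586, -0.216, 0.183], [0.617, -0.136, 0.202], [0.629, -0.132, 0.206]]
lower 164 [[0.483, -0.438, 0.026], [0.579, -0.429, 0.043], [0.583, -0.169, 0.089], [0.588, -0.154, 0.132], [0.593, -0.151, 0.138]]
lower 809 [[0.481, -0.424, 0.022], [0.496, -0.387, 0.032], [0.585, -0.27, 0.066], [0.587, -0.182, 0.127], [0.589, -0.154, 0.139]]
```

The top panel (x=0.586) is now flush with the lower ones (0.585–0.587), so the drawer is home. Next I look at both boxes from above.

```bash
python3 -m crank '[{"offset":[0,-4,-1],"turn":[0,0,0],"jaw":0},{"offset":[0,-8,-2],"turn":[0,0,0],"jaw":0},{"offset":[0,-12,-3],"turn":[0,0,0],"jaw":0},{"offset":[0,-16,-4],"turn":[0,0,0],"jaw":0},{"offset":[0,-20,-4],"turn":[0,0,0],"jaw":0}]'; python3 -m crank '[{"offset":[0,-4,0],"turn":[0,0,5],"jaw":0},{"offset":[0,-8,0],"turn":[0,0,10],"jaw":0},{"offset":[0,-12,0],"turn":[0,0,15],"jaw":0},{"offset":[0,-16,0],"turn":[0,0,22],"jaw":0},{"offset":[0,-20,0],"turn":[0,0,22],"jaw":0}]';  python3 -m crank '[{"offset":[0,0,0],"turn":[0,0,0],"jaw":0}]'; python3 - <<'E'
from h import *
d=grab('wrist'); cv2.imwrite('pics/w1.png',d['color'][...,::-1]); print(np.round(d['tool_from_camera'],3).tolist(),d['fov_y'])
E
```

```text
time: 3.12
eef_pos: [0.4223, -0.0847, 0.303]
ee_rot: [0.0, 1.0, 0.0, 0.001]
wrist_force: [1.2, 0.3, 0.2]
width: 0.002
finger_force: 0.0
time: 3.53
eef_pos: [0.3892, -0.0332, 0.3012]
ee_rot: [-0.027, 0.987, -0.157, 0.003]
wrist_force: [-0.8, -1.5, 0.1]
width: 0.001
finger_force: 0.0
time: 3.62
eef_pos: [0.3878, -0.0354, 0.3014]
ee_rot: [-0.025, 0.987, -0.16, 0.003]
wrist_force: [0.6, -0.1, 0.6]
width: 0.001
finger_force: 0.0
[[0.0, -0.957, -0.29, 0.073], [1.0, 0.0, 0.001, 0.0], [-0.001, -0.29, 0.957, -0.143], [0.0, 0.0, 0.0, 1.0]] 70.51769910647377
```

View pics/w1.png

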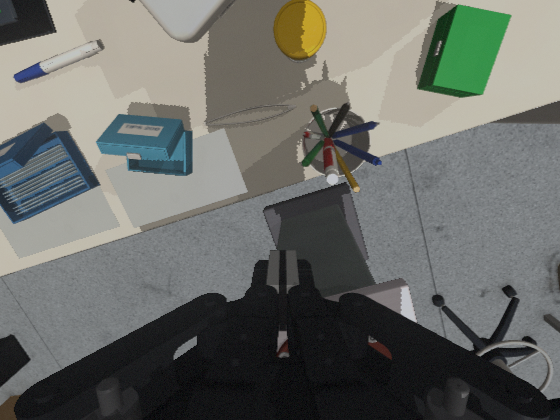

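The wrist view shows the blue box at (45,170), the teal box at (148,145), the green look-alike at (465,50), shut, and the pot at (338,140). The arm stopped short at y=-0.035, so I'll check the joints.

```bash
python3 - <<'E'
from h import *
s=ctrl.observe();print(s['q'].round(3),s['eef_pos'].round(3),s['ee_rot'].round(3),s['time'])
E
python3 -m crank '[{"offset":[0,0,0],"turn":[0,0,0],"jaw":0},{"offset":[0,-3,0],"turn":[0,0,0],"jaw":0},{"offset":[0,-6,0],"turn":[0,0,0],"jaw":0}]'; python3 - <<'E'
from h import *
s=ctrl.observe();print(s['q'].round(3))
E
```

```text
[-0.321 -0.009 -0.326  1.255  0.052  3.14 ] [ 0.389 -0.035  0.301] [-0.026  0.987 -0.159  0.004] 3.6667
time: 3.92
eef_pos: [0.3979, -0.0125, 0.3044]
ee_rot: [-0.04, 0.989, -0.141, 0.005]
wrist_force: [0.3, 0.3, 0.1]
width: -0.003
finger_force: 0.0
[-2.830e-01  2.000e-03 -3.090e-01  1.262e+00  8.100e-02  3.140e+00]
```

Joint 6 is at its limit. I'll use the half-turn orientation, with the same finger profile and the camera facing the robot.

```bash
for i in 1 2 3 4; do python3 -m crank '[{"offset":[0,0,0],"turn":[0,0,-7],"jaw":0},{"offset":[0,0,0],"turn":[0,0,-14],"jaw":0},{"offset":[0,0,0],"turn":[0,0,-21],"jaw":0},{"offset":[0,0,0],"turn":[0,0,-28],"jaw":0},{"offset":[0,0,0],"turn":[0,0,-35],"jaw":0}]' | grep -E 'eef|ee_rot'; done; python3 -m crank '[{"offset":[0,0,0],"turn":[0,0,-7],"jaw":0},{"offset":[0,0,0],"turn":[0,0,-14],"jaw":0},{"offset":[0,0,0],"turn":[0,0,-14],"jaw":0}]'; python3 -c "
from h import *
print(ctrl.observe()['q'].round(3))"
```

```text
eef_pos: [0.3979, -0.0125, 0.3043]
ee_rot: [-0.037, 0.985, 0.167, 0.016]
eef_pos: [0.3979, -0.0125, 0.3043]
ee_rot: [-0.03, 0.889, 0.455, 0.027]
eef_pos: [0.3979, -0.0125, 0.3043]
ee_rot: [-0.021, 0.711, 0.702, 0.035]
eef_pos: [0.3979, -0.0125, 0.3043]
ee_rot: [-0.009, 0.467, 0.883, 0.039]
time: 5.83
eef_pos: [0.3978, -0.0126, 0.3043]
ee_rot: [-0.004, 0.357, 0.933, 0.04]
wrist_force: [-0.5, -1.1, -0.1]
width: -0.002
finger_force: 0.0
[-0.283  0.002 -0.309  1.262  0.08   0.447]
```

```bash
cat > go.py <<'E'
from h import *
from scipy.spatial.transform import Rotation as R
def go(p,yaw):
    s=ctrl.observe(); R0=R.from_quat(s['ee_rot'],scalar_first=True)
    G=R.from_euler('z',yaw,degrees=True)*R.from_euler('x',180,degrees=True)
    print('offset cm',(R0.inv().apply(np.array(p)-s['eef_pos'])*100).round(2),'turn',np.degrees((R0.inv()*G).as_rotvec()).round(1))
E
python3 -c "
from go import *
go([.54,.25,.30],178)"
```

```text
offset cm [ 6.86 28.94  2.75] turn [  4.7  -0.6 -39.8]
```

```bash
python3 -m crank '[{"offset":[0.8,4,0.3],"turn":[0.9,-0.1,-6],"jaw":0},{"offset":[1.6,8,0.6],"turn":[1.8,-0.2,-12],"jaw":0},{"offset":[2.4,12,0.9],"turn":[2.7,-0.3,-18],"jaw":0},{"offset":[3.2,16,1.2],"turn":[3.5,-0.4,-25],"jaw":0},{"offset":[4,19,1.6],"turn":[4.7,-0.6,-32],"jaw":0}]'; python3 -c "
from go import *
go([.54,.25,.30],178)"
```

```text
time: 6.25
eef_pos: [0.4971, 0.1581, 0.303]
ee_rot: [-0.003, 0.088, 0.996, -0.0]
wrist_force: [0.1, -1.3, -0.1]
width: -0.002
finger_force: 0.0
offset cm [-2.62  9.8   0.28] turn [-0.  -0.3 -8.1]
```

```bash
python3 -m crank '[{"offset":[-0.8,3,0.1],"turn":[0,0,-3],"jaw":0},{"offset":[-1.6,6,0.2],"turn":[0,0,-6],"jaw":0},{"offset":[-2.6,9.8,0.3],"turn":[0,-0.3,-8.1],"jaw":0},{"offset":[-2.6,9.8,0.3],"turn":[0,-0.3,-8.1],"jaw":0},{"offset":[-2.6,9.8,0.3],"turn":[0,-0.3,-8.1],"jaw":0}]'; python3 - <<'E'
from h import *
d=grab('wrist'); cv2.imwrite('pics/w2.png',d['color'][...,::-1])
E
```

```text
time: 6.67
eef_pos: [0.5385, 0.2489, 0.2985]
ee_rot: [-0.001, 0.019, 1.0, -0.0]
wrist_force: [0.9, -1.4, 0.5]
width: -0.0
finger_force: 0.0
```

View pics/w2.png

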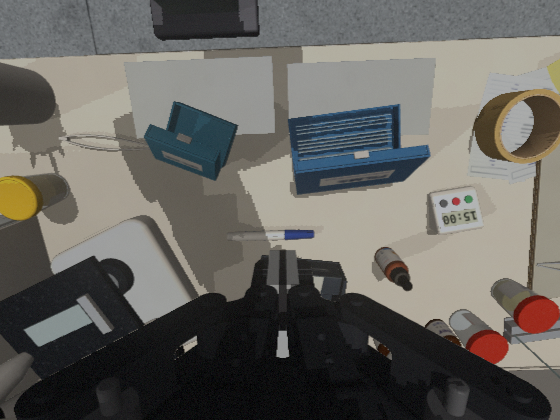

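The wrist view shows the blue box at (355,150), its lid free edge running (292,165)–(428,150), and the teal box at (190,140), its edge (148,130)–(220,160). The marker pen is behind them at (275,235).

```bash
python3 - <<'E'
from m import *
from scipy.spatial.transform import Rotation as R
d=dict(np.load('/tmp/wrist.npz'))
T=np.eye(4);T[:3,:3]=R.from_quat(d['rot'],scalar_first=True).as_matrix();T[:3,3]=d['pos']
d['world_from_camera']=T@d['tool_from_camera']
P=pts(d); hsv=cv2.cvtColor(d['color'],cv2.COLOR_RGB2HSV)
print('table z',np.median(P[55:130,290:430,2][:10]).round(4), np.median(P[210:225,330:400,2]).round(4))
for nm,(u0,u1,v0,v1),hue,L,off,hz,H,W in(('blue',(285,432,100,198),(100,122),.091,.015,.025,.046,.15),('teal',(140,242,98,182),(86,106),.063,.019,.031,.032,.085)):
    m=np.zeros(P.shape[:2],bool);m[v0:v1,u0:u1]=1
    m&=(hsv[...,0]>=hue[0])&(hsv[...,0]<=hue[1])&(hsv[...,1]>80)
    q=P[m]; top=q[:,2].max(); hi=q[(q[:,2]>hz+.03)]
    c,v,k=plane(hi); v=v*np.sign(v[2]); yaw=np.degrees(np.arctan2(v[1],v[0])); th=np.arctan2(np.hypot(*v[:2]),v[2])
    edge=q[q[:,2]>np.percentile(q[:,2],99.5)-.004]
    low=q[(q[:,2]>hz-.012)&(q[:,2]<hz+.008)]
    print(nm,len(q),'plane',k,c.round(4),v.round(3),'yaw',yaw.round(1),'theta',th.round(3),'ztop',top.round(4))
    print(' edge',len(edge),edge.mean(0).round(4),np.percentile(edge,[1,99],axis=0).round(3).tolist())
    # along-edge extents in box axes
    ex=np.array([v[0],v[1]])/np.hypot(*v[:2]); ey=np.array([-ex[1],ex[0]])
    a=hi[:,:2]@ey; ymid=(np.percentile(a,1)+np.percentile(a,99))/2
    # hinge from plane: hinge point = plane offset back
    n=v; X=(c[:2]@ex); # 2D in (ex,z)
    n2=np.array([np.hypot(*v[:2]),v[2]]); k0=n2@np.array([X,c[2]])-off
    xh=(k0-n2[1]*hz)/n2[0]
    print(' width',(np.percentile(a,99)-np.percentile(a,1)).round(4),'hinge',(xh*ex+ymid*ey).round(4),'ex',ex.round(3),'front low',np.percentile(low[:,:2]@ex,[1,99]).round(4)-xh.round(4))
    print(' predicted edge dx,z from hinge', (-L*np.cos(th)+off*np.sin(th)).round(4),(hz+off*np.cos(th)+L*np.sin(th)).round(4),'measured',(edge.mean(0)[:2]@ex-xh).round(4))
    rr=cv2.minAreaRect((P[m][(P[m][:,2]<hz+.008)&(P[m][:,2]>.01)][:,:2]*1000).astype(np.float32)); print(' low rect',rr)
E
```

```text
table z 0.0008 0.0003
blue 6875 plane 1865 [0.5165 0.3373 0.1022] [0.809 0.072 0.583] yaw 5.1 theta 0.948 ztop 0.4417
 edge 904 [0.5091 0.3356 0.121 ] [[0.464, 0.252, 0.109], [0.52, 0.41, 0.442]]
 width 0.1467 hinge [0.5533 0.3404] ex [0.996 0.089] front low [-0.1001 -0.0331]
 predicted edge dx,z from hinge -0.0409 0.1077 measured -0.0445
 low rect ((490.4375, 335.916015625), (74.13700866699219, 148.88951110839844), 5.286472797393799)
teal 3872 plane 896 [0.4888 0.1361 0.0968] [ 0.889 -0.41   0.202] yaw -24.7 theta 1.367 ztop 0.4417
 edge 421 [0.4881 0.1378 0.109 ] [[0.464, 0.095, 0.092], [0.507, 0.252, 0.442]]
 width 0.1392 hinge [0.4941 0.1614] ex [ 0.908 -0.418] front low [-0.0367  0.0192]
 predicted edge dx,z from hinge 0.0059 0.0965 measured 0.0045
 low rect ((476.1667785644531, 137.91664123535156), (85.53599548339844, 58.91740036010742), 66.77615356445312)
```

Measured blue: front edge x≈0.453, hinge ≈(0.547,0.341), yaw 5°, lid ≈1.0 rad. Teal: centre ≈(0.481,0.136), hinge ≈(0.510,0.123), yaw −23°, lid ≈0.95 rad. The sizes (150/85 mm wide, 113/96 mm tops) agree with the text. Next, go behind the blue lid.

```bash
python3 -c "
from go import *
go([.555,.341,.20],185)"
```

```text
offset cm [-1.35  9.42  9.88] turn [-0.1 -0.2 -7.2]
```

```bash
python3 -m crank '[{"offset":[-0.4,3,2],"turn":[0,0,-3],"jaw":0},{"offset":[-0.9,6,4],"turn":[0,0,-5],"jaw":0},{"offset":[-1.4,9.4,6],"turn":[0,0,-7.2],"jaw":0},{"offset":[-1.4,9.4,9.9],"turn":[0,0,-7.2],"jaw":0},{"offset":[-1.4,9.4,9.9],"turn":[0,0,-7.2],"jaw":0}]'; python3 -m crank '[{"offset":[0,0,3],"turn":[0,0,0],"jaw":0},{"offset":[0,0,6],"turn":[0,0,0],"jaw":0},{"offset":[0,0,9],"turn":[0,0,0],"jaw":0},{"offset":[0,0,10],"turn":[0,0,0],"jaw":0},{"offset":[0,0,10],"turn":[0,0,0],"jaw":0}]';python3 -c "
from go import *
go([.555,.341,.10],185)"
```

```text
time: 7.13
eef_pos: [0.5522, 0.3386, 0.1938]
ee_rot: [-0.005, -0.044, 0.999, -0.002]
wrist_force: [-0.9, -0.9, -1.1]
width: 0.0
finger_force: 0.0
time: 7.55
eef_pos: [0.5547, 0.3378, 0.0997]
ee_rot: [-0.002, -0.043, 0.999, -0.001]
wrist_force: [0.4, 0.5, -0.1]
width: -0.0
finger_force: 0.0
offset cm [-0.06  0.32 -0.03] turn [-0.1 -0.3 -0.1]
```

In place, no contact. First part of the arc.

```bash
python3 -m crank '[{"offset":[1.2,0,0.1],"turn":[0,0,0],"jaw":0},{"offset":[2.5,0,0.4],"turn":[0,0,0],"jaw":0},{"offset":[3.2,0,0.8],"turn":[0,0,0],"jaw":0},{"offset":[3.9,0,1.1],"turn":[0,0,0],"jaw":0},{"offset":[4.5,0,1.6],"turn":[0,0,0],"jaw":0}]'; python3 -m crank '[{"offset":[0.5,0,0.4],"turn":[0,0,0],"jaw":0},{"offset":[1.0,0,1.0],"turn":[0,0,0],"jaw":0},{"offset":[1.5,0,1.6],"turn":[0,0,0],"jaw":0},{"offset":[1.9,0,2.3],"turn":[0,0,0],"jaw":0},{"offset":[2.2,0,2.9],"turn":[0,0,0],"jaw":0}]'; python3 - <<'E'
from h import *
d=grab('side'); cv2.imwrite('pics/s2.png',cv2.resize(d['color'][200:340,200:400,::-1],None,fx=3,fy=3,interpolation=cv2.INTER_CUBIC))
E
```

```text
time: 7.97
eef_pos: [0.5119, 0.3359, 0.0867]
ee_rot: [0.001, -0.044, 0.999, 0.0]
wrist_force: [0.6, -0.0, 2.1]
width: -0.003
finger_force: 0.9
time: 8.38
eef_pos: [0.4881, 0.3335, 0.0547]
ee_rot: [-0.001, -0.044, 0.999, -0.001]
wrist_force: [-0.6, 1.2, 2.1]
width: -0.001
finger_force: 0.8
```

View pics/s2.png

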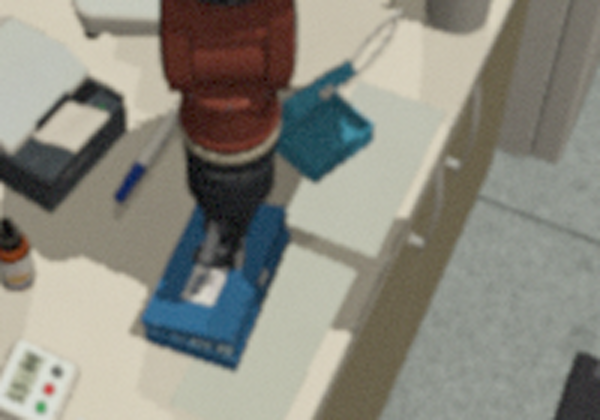

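The lid follows, nearly shut, under about 2 N. Now I press it home slowly.

```bash
python3 -m crank '[{"offset":[0.2,0,0.5],"turn":[0,0,0],"jaw":0},{"offset":[0.4,0,1.0],"turn":[0,0,0],"jaw":0},{"offset":[0.4,0,1.3],"turn":[0,0,0],"jaw":0},{"offset":[0.4,0,1.5],"turn":[0,0,0],"jaw":0}]'; python3 -m crank '[{"offset":[0,0,0.1],"turn":[0,0,0],"jaw":0},{"offset":[0,0,0.1],"turn":[0,0,0],"jaw":0}]'
```

```text
time: 8.77
eef_pos: [0.4848, 0.3331, 0.0402]
ee_rot: [-0.001, -0.044, 0.999, -0.001]
wrist_force: [-0.7, -0.5, 1.6]
width: 0.001
finger_force: 0.6
time: 8.93
eef_pos: [0.4848, 0.3331, 0.04]
ee_rot: [-0.001, -0.044, 0.999, -0.001]
wrist_force: [-3.2, -0.7, 4.6]
width: -0.002
finger_force: 2.5
```

```bash
python3 -m crank '[{"offset":[0,0,0.1],"turn":[0,0,0],"jaw":0},{"offset":[0,0,0.2],"turn":[0,0,0],"jaw":0},{"offset":[0,0,0.2],"turn":[0,0,0],"jaw":0}]'; python3 -m crank '[{"offset":[0,0,-3],"turn":[0,0,0],"jaw":0},{"offset":[0,0,-6],"turn":[0,0,0],"jaw":0},{"offset":[0,0,-10],"turn":[0,0,0],"jaw":0},{"offset":[0,0,-13],"turn":[0,0,0],"jaw":0},{"offset":[0,0,-13],"turn":[0,0,0],"jaw":0}]';python3 -c "
from go import *
go([.521,.118,.17],157)"
```

```text
time: 9.18
eef_pos: [0.4849, 0.3332, 0.0397]
ee_rot: [-0.001, -0.044, 0.999, -0.0]
wrist_force: [-8.9, -4.4, 23.8]
width: -0.002
finger_force: 12.1
time: 9.6
eef_pos: [0.4886, 0.335, 0.1743]
ee_rot: [0.004, -0.044, 0.999, 0.002]
wrist_force: [0.6, 0.6, 0.5]
width: -0.001
finger_force: 0.0
offset cm [ -1.31 -21.9    0.38] turn [ 0.3  0.4 28.1]
```

A firm stop at 39.7 mm height with 24 N: the blue lid is shut. Before the teal box I check the clearance between the wrist and the eyepieces.

```bash
python3 - <<'E'
from m import *
for n,d in S.items():
    P=pts(d).reshape(-1,3); P=P[(P[:,0]>.45)&(P[:,0]<.8)&(P[:,1]>-.15)&(P[:,1]<.3)]
    for z0 in(.12,.18,.24,.3,.36,.42):
        q=P[(P[:,2]>z0)&(P[:,2]<z0+.06)]
        if len(q)>5:
            r=np.hypot(q[:,0]-.518,q[:,1]-.12); i=np.argsort(r)[3]; print(n,z0,r[i].round(3),q[i].round(3))
E
```

```text
scene 0.12 0.106 [0.594 0.046 0.158]
scene 0.18 0.168 [0.651 0.018 0.233]
scene 0.24 0.162 [0.647 0.022 0.24 ]
scene 0.3 0.156 [0.634 0.016 0.353]
scene 0.36 0.127 [0.583 0.011 0.42 ]
scene 0.42 0.129 [0.578 0.006 0.421]
side 0.12 0.19 [0.706 0.089 0.161]
side 0.18 0.216 [0.721 0.045 0.238]
side 0.24 0.188 [0.683 0.029 0.3  ]
side 0.3 0.156 [0.635 0.016 0.36 ]
side 0.36 0.127 [0.577 0.007 0.418]
side 0.42 0.127 [0.58  0.009 0.425]
```

At least 106 mm clear. Moving over.

```bash
python3 -m crank '[{"offset":[-0.2,-4,0.1],"turn":[0,0,5],"jaw":0},{"offset":[-0.5,-8,0.2],"turn":[0,0,10],"jaw":0},{"offset":[-0.7,-12,0.3],"turn":[0,0,15],"jaw":0},{"offset":[-1,-16,0.4],"turn":[0,0,21],"jaw":0},{"offset":[-1.3,-20,0.4],"turn":[0.3,0.4,28.1],"jaw":0}]';python3 -c "
from go import *
go([.522,.118,.085],157)"
```

```text
time: 10.02
eef_pos: [0.5157, 0.1335, 0.1639]
ee_rot: [-0.004, 0.202, 0.979, -0.003]
wrist_force: [1.4, 0.1, 0.7]
width: 0.002
finger_force: 0.0
offset cm [-1.24 -1.11  7.89] turn [-0.5 -0.3 -0.3]
```

```bash
python3 -m crank '[{"offset":[-1.2,-1.1,0.5],"turn":[0,0,0],"jaw":0},{"offset":[-1.2,-1.1,3],"turn":[0,0,0],"jaw":0},{"offset":[-1.2,-1.1,6],"turn":[0,0,0],"jaw":0},{"offset":[-1.2,-1.1,7.9],"turn":[0,0,0],"jaw":0},{"offset":[-1.2,-1.1,7.9],"turn":[0,0,0],"jaw":0}]';python3 -c "
from go import *
go([.522,.118,.085],157)"
```

```text
time: 10.43
eef_pos: [0.5193, 0.1194, 0.0815]
ee_rot: [-0.007, 0.2, 0.98, -0.004]
wrist_force: [-0.7, -0.7, 0.0]
width: -0.001
finger_force: 0.0
offset cm [-0.3  -0.03 -0.36] turn [-0.6 -0.6 -0.1]
```

```bash
python3 -m crank '[{"offset":[0.7,0,0],"turn":[0,0,0],"jaw":0},{"offset":[1.3,0,-0.1],"turn":[0,0,0],"jaw":0},{"offset":[1.8,0,0],"turn":[0,0,0],"jaw":0},{"offset":[2.3,0,0.3],"turn":[0,0,0],"jaw":0},{"offset":[2.8,0,0.6],"turn":[0,0,0],"jaw":0}]'; python3 -m crank '[{"offset":[0.4,0,0.3],"turn":[0,0,0],"jaw":0},{"offset":[0.8,0,0.6],"turn":[0,0,0],"jaw":0},{"offset":[1.2,0,1.0],"turn":[0,0,0],"jaw":0},{"offset":[1.6,0,1.5],"turn":[0,0,0],"jaw":0},{"offset":[1.8,0,2.0],"turn":[0,0,0],"jaw":0}]'
```

```text
time: 10.85
eef_pos: [0.4968, 0.1315, 0.0803]
ee_rot: [-0.002, 0.199, 0.98, -0.003]
wrist_force: [0.3, -0.4, 3.8]
width: 0.0
finger_force: 1.6
time: 11.27
eef_pos: [0.4782, 0.1382, 0.0586]
ee_rot: [-0.004, 0.2, 0.98, -0.003]
wrist_force: [-2.2, 1.6, 5.0]
width: 0.001
finger_force: 1.9
```

```bash
python3 -m crank '[{"offset":[0.1,0,0.4],"turn":[0,0,0],"jaw":0},{"offset":[0.2,0,0.6],"turn":[0,0,0],"jaw":0},{"offset":[0.3,0,0.8],"turn":[0,0,0],"jaw":0},{"offset":[0.3,0,0.9],"turn":[0,0,0],"jaw":0},{"offset":[0.3,0,0.9],"turn":[0,0,0],"jaw":0}]'
```

```text
time: 11.68
eef_pos: [0.4759, 0.139, 0.0501]
ee_rot: [-0.004, 0.2, 0.98, -0.004]
wrist_force: [-1.6, 0.4, 2.9]
width: -0.001
finger_force: 1.2
```

```bash
python3 -m crank '[{"offset":[0,0,0.1],"turn":[0,0,0],"jaw":0},{"offset":[0,0,0.2],"turn":[0,0,0],"jaw":0},{"offset":[0,0,0.3],"turn":[0,0,0],"jaw":0},{"offset":[0,0,0.3],"turn":[0,0,0],"jaw":0}]'
```

```text
time: 12.02
eef_pos: [0.4761, 0.1391, 0.0495]
ee_rot: [-0.004, 0.2, 0.98, -0.003]
wrist_force: [-14.2, -0.4, 39.6]
width: -0.004
finger_force: 20.1
```

Firm stop at 49.5 mm, so the teal lid is shut. Retreat up and clear, then check from both cameras.

```bash
python3 -m crank '[{"offset":[0,0,-3],"turn":[0,0,0],"jaw":0},{"offset":[0,0,-7],"turn":[0,0,0],"jaw":0},{"offset":[0,0,-11],"turn":[0,0,0],"jaw":0},{"offset":[0,0,-15],"turn":[0,0,0],"jaw":0},{"offset":[0,0,-19],"turn":[0,0,0],"jaw":0}]';python3 -m crank '[{"offset":[3,0,0],"turn":[0,0,0],"jaw":0},{"offset":[6,0,-2],"turn":[0,0,0],"jaw":0},{"offset":[9,0,-4],"turn":[0,0,0],"jaw":0},{"offset":[9,0,-4],"turn":[0,0,0],"jaw":0},{"offset":[9,0,-4],"turn":[0,0,0],"jaw":0}]'; python3 - <<'E'
from h import *
for n in('scene','side'): grab(n)
from m import *
for nm,b,hue in(('blue',((.38,.62),(.22,.46),(.01,.2)),(98,122)),('teal',((.38,.56),(.05,.22),(.01,.2)),(86,103))):
    for n,q in zip(S,cloud(b,hue)):
        if len(q)<30: continue
        t=q[q[:,2]>np.percentile(q[:,2],98)-.008]; print(nm,n,len(q),np.percentile(q[:,2],[50,99]).round(3),cv2.minAreaRect((t[:,:2]*1000).astype(np.float32)),plane(t)[1].round(3))
o=np.hstack([cv2.resize(cv2.imread('/tmp/side.png')[60:360,200:400],(400,600)),cv2.resize(cv2.imread('/tmp/scene.png')[120:330,130:270+110],(400,336)) if 0 else cv2.copyMakeBorder(cv2.resize(cv2.imread('/tmp/scene.png')[130:310,140:380],(400,300)),0,300,0,0,cv2.BORDER_CONSTANT)])
cv2.imwrite('pics/fin.png',o)
E
```

```text
time: 12.43
eef_pos: [0.478, 0.1397, 0.2393]
ee_rot: [-0.003, 0.2, 0.98, -0.004]
wrist_force: [0.7, -0.3, 0.4]
width: -0.001
finger_force: 0.0
time: 12.85
eef_pos: [0.3959, 0.1759, 0.2789]
ee_rot: [-0.002, 0.199, 0.98, -0.003]
wrist_force: [0.3, -0.7, -0.6]
width: -0.005
finger_force: 0.0
blue scene 672 [0.039 0.045] ((492.9984130859375, 340.5144958496094), (90.41348266601562, 146.38613891601562), 7.336397171020508) [0.008 0.007 1.   ]
blue side 1252 [0.041 0.046] ((498.5125732421875, 339.30291748046875), (90.26478576660156, 147.65159606933594), 5.248011589050293) [-0.002  0.001  1.   ]
teal scene 290 [0.045 0.055] ((469.9552307128906, 142.1553955078125), (81.4918441772461, 65.0026626586914), 69.21129608154297) [ 0.015 -0.004 -1.   ]
teal side 509 [0.049 0.055] ((478.35406494140625, 140.44520568847656), (83.01287841796875, 61.9584846496582), 66.08447265625) [-0.007 -0.004 -1.   ]
```

View pics/fin.png

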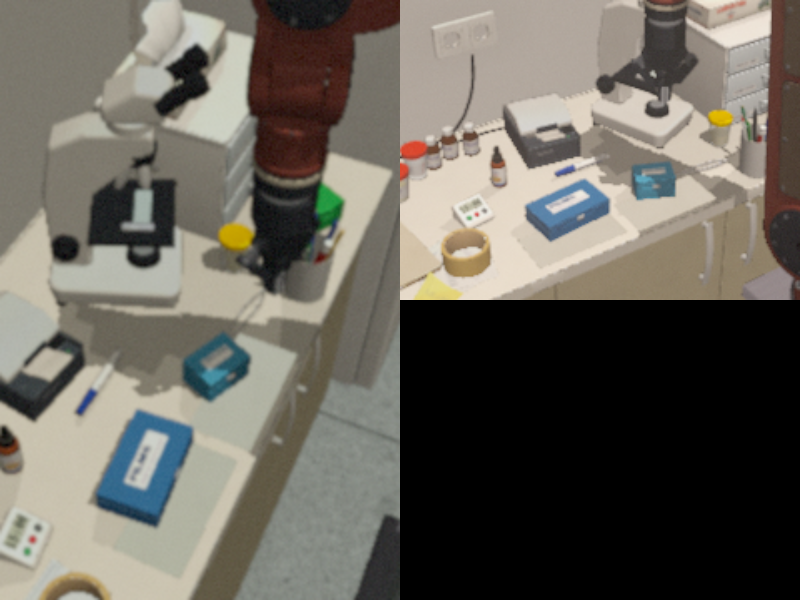

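Both lids are flat at 40 and 50 mm: blue at left panel (148,465), teal at (217,365). The drawers are flush, right panel (745,75), and everything else is in place.

```bash
python3 -c "
from rig import ctrl
print(ctrl.close_job())"
```

```text
the job is handed in; nothing more can be done
None
```

The job is handed in with both lids shut and the top drawer home, checked by camera before hand-in; the hardest push was 72 N by the wrist sensor, on the drawer. The judge's verdict was not shown.

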